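# Plug the filler neck of a fuel tank and shut its dust cap

## Robot

A 6-joint arm with a two-finger parallel gripper is mounted at the origin on a cart in front of the work surface, level with it; the furniture and walls round the work are solid. World frame = base frame: x ahead of the robot, y to its left, z up, the work surface at z = 0. Lengths are in m, angles in rad, forces in N, time in s.
With the tool pointing down it reaches from about 0.425 to 0.95 m from the base axis. Payload 3.5 kg.
Tool frame: the origin (TCP) lies between the finger pads; the fingertips stand 25 mm ahead of it and the grasp point (between the pads) lies 6 mm ahead of it (ctrl.finger_overhang is the distance from the TCP to the fingertips, in m); x points along the fingers, y is the direction in which the jaws open and shut, and the axes are right-handed (so a half turn about x gives the same grasp; the last joint's range is limited). The gripper opens to 85 mm and grips with 20 to 120 N. Pads are 22 mm wide; open, the fingers measure 114 mm over their backs; the gripper's body (76 mm by 85 mm) begins 54 mm behind the grasp point. The pads swing forward as they close: fully open they stand 13 mm farther back than shut.
Start: joints at [1.019, 0.286, 1.577, -0, 1.279, -0.15], TCP at [0.264, 0.621, 0.256] pointing down, gripper open.
Joint ranges: [-2.77, 2.77], [-0.9, 2.22], [0.21, 2.48], [-1.53, 4.67], [0.24, 2.81], [-2.84, 2.84]. Speed limits (rad/s): [2.79, 2.79, 3.14, 3.14, 3.14, 3.14].

## Interface

Orientations are given as a unit quaternion [x, y, z, w].
In Python, from plant import ctrl gives the robot as it stands.
- The arm moves only by the tool play_rows, never from a script. Its argument "targets" is a list of rows, each an object with "delta_pos": the shift along the world's x, y, z normalised to -1 to 1, where 1 is 1000 mm, a list of three; "delta_rot": the turn, a rotation vector about the world's x, y, z normalised to -1 to 1, where 1 is pi rad, a list of three; "claw": the finger opening in mm, from 0 to 85.4. In form: [{"delta_pos": [tx, ty, tz], "delta_rot": [wx, wy, wz], "claw": claw}, ...]. A call has 1 to 20 rows; each row is the pose to reach, as a shift and turn from the pose measured when the call began, turning the shorter way round; what a row does not reach only later rows make up. A row lasts 1/12 s, in which the tool goes at most 41.7 mm and 7.16 degrees, less where a joint would pass 70% of its speed; a pose out of reach is approached as far as the arm can. A call with a number of a shift or a turn outside -1 to 1 is refused whole. A call with a gripper value outside its range is refused whole. The fingers move at their own pace and stop on an object; "newtons" is the grip in N (left out, the last holds). Time passes only in rows, so rows that repeat a pose let the fingers close. It gives the time, the measured TCP pose, the force and the opening at its end, in the units of the state.
- ctrl.get_state(): the state, without advancing time (a new reading comes with each control period).
- ctrl.read_camera(name): name is "scene" or "top" or "wrist"; returns the picture (480x640x3 uint8, blue, green, red); there is no depth.
- ctrl.calibration(name): a dict with "fx", "fy", "cx", "cy" (pixels), "camera_from_world" (4x4, takes a point from world to camera coordinates). Camera axes: x right, y down, z forward; pixel columns grow to the right and rows downward; lengths in m; the calibration is good to about 2 mm. A picture is of the moment at which its call begins: read the wrist's pose just before it. calibration takes no time and is no camera call; for the wrist camera it gives the pose at the moment of the call.
- ctrl.sign_off(): hands the job in, once; it reports no verdict.
The state is a dict: "time": time; "qpos": joint angles; "dq": joint speeds; "joint_efforts": joint torques, N m; "eef_pos": TCP position; "tcp_rot": TCP orientation; "contact_force": force on the tool from outside, world axes, zero at the start; "wrist_torque": the same for the moment, N m; "opening": opening from 0.0 (shut) to 1.0 (fully open).
Only numpy, scipy, OpenCV 4.12 (cv2) and the standard library are available. Lean on these libraries where they do the work, as an engineer would, in place of code of your own. Each camera call takes 0.05 s, during which the arm holds its last target. There are 200 camera calls.

## Task

Close up the green fuel tank: set the tapered plug loosely into the slanting filler neck and let go of it while it still stands proud on the stiff seal. Then push it down with the fingers, firmly but without ramming it, until its flange sits flat on the rim, and gently lower the orange hinged dust cap fully shut over it. Leave the other things on the bench where they are.

Things in the scene. Friction and masses are not known exactly. Their poses are not given: they have to be found in the camera images.
- plug: Loose tapered plug, 79 mm high, standing on its narrow end. Origin at the centre of that end, z along its axis to the knob. Black rubber cone 31 mm across at z=0, 47 at z=45 mm; black flange 60 mm across, z=45 to 53 mm; red ribbed knob 30 mm across, z=53 to 79 mm (grip it there; flat top to push on). About 0.2 kg; round, its yaw does not matter.
- plug_flange (a point): Point on the plug's axis at the underside of the flange (z=45 mm in the plug).
- neck: Aluminium filler neck, fixed. Origin: centre of its open rim; z outwards along its axis, leaning 30 degrees from vertical to its -x (robot) side. Bore 50 mm across at the rim, 34 at 45 mm depth; rim 58 mm outside. A tight black seal disc in it holds the loose plug 8 to 10 mm proud; some 10 N along the axis slides disc and plug down till the flange meets the rim; the disc stays where pushed.
- tank: Green fuel tank, fixed, 176x202 mm, top at z=82 mm, with bracket feet on the bench; origin under its centre. The neck leans over its robot side.
- cap (a joint): Hinge angle of the orange dust cap: 0 shut, grows as it opens up and away behind the neck (2.4 at most; starts near 2). A stiff hinge: it stays where it is left and needs 2 to 3 N at its far edge to move.
- cap_hinge (a point): Point on the hinge axis of the cap: at x=+50 mm, y=0, z=0 in the neck's frame; the axis runs along the neck's y.
- cap_top (a point): Centre of the cap's closed outer end face. The cap is an upturned cup, 82 mm across at its mouth, 74 mm at the end face, 42 mm deep. Shut, this point is 46 mm above the rim on the neck's axis (50 mm from the hinge along the cap and 46 mm above it). The cap only shuts when the plug is home.
- grease_tin: Green round tin with a grey lid, 70 mm across, 39 mm high; origin under its centre. Bystander.
- carb_body: Bare aluminium carburettor body, 130x213x91 mm; origin at its underside. Bystander.
- screwdriver_red: Screwdriver with a red handle, 200 mm long, lying along its own y. Bystander.
- pliers: Pliers with red handles, 146 mm long, lying along own y. Bystander.
There are look-alikes about, which are no part of the job. There is more than one size of the plug; the job needs the largest.

How it is judged:
On the way, in this order (a step that is already met when the one before it is completed fails the run):
1. the plug stands loosely in the neck, at least 4 mm proud, and is let go (z of plug_flange in the frame of neck between 0.004 and 0.016 m and angle between the z axis of plug and the z axis of neck, either way round below 0.25 rad and contact force between the fingers and plug below 0.1 N and x of plug_flange in the frame of neck between -0.01 and 0.01 m and y of plug_flange in the frame of neck between -0.01 and 0.01 m), for 0.2 s.
2. the plug is home, its flange on the rim, with the cap still open (z of plug_flange in the frame of neck below 0.003 m and x of plug_flange in the frame of neck between -0.004 and 0.004 m and y of plug_flange in the frame of neck between -0.004 and 0.004 m and angle between the z axis of plug and the z axis of neck, either way round below 0.06 rad and value of joint cap above 0.8 rad), for 0.2 s.
3. the cap is shut (value of joint cap below 0.06 rad), for 0.2 s.
At the end, for the whole second after the job is handed in: The plug is at rest in the neck with its flange within 3 mm of the rim, within 4 mm of the neck's axis and 0.06 rad of its direction, and the cap is shut within 0.06 rad (z of plug_flange in the frame of neck below 0.003 m and x of plug_flange in the frame of neck between -0.004 and 0.004 m and y of plug_flange in the frame of neck between -0.004 and 0.004 m and angle between the z axis of plug and the z axis of neck, either way round below 0.06 rad and value of joint cap below 0.06 rad and linear speed of plug below 0.02 m/s); the robot touches nothing.
It fails at once if the plug is rammed: more than 80 N between plug and neck (contact force between plug and neck above 80 N).
It fails at once if the cap is slammed (faster than 4 rad/s) (velocity of joint cap below -4 rad/s).
It fails at once if a bystander is pushed more than 30 mm (distance of any of grease_tin, carb_body, screwdriver_red, pliers from where it was at the start of the episode above 0.03 m).
It also fails if it takes over 72 s, if anything falls off the work surface, if the arm or the gripper's body presses on something with over 40 N, if the wrist force passes 120 N, or if a joint passes its speed limit or range.

## Working session

There is one attempt and no reset: what is moved stays moved. The work goes in short steps, Python scripts to look and compute and a tool call to move; the robot and the scene stay as the last step left them, time stands still between calls to the robot, and variables do not carry over. Pictures are saved under pics/ and viewed, about 8 in all and at most 12, crops included, and the job is handed in when it is done.

Besides the shell and the picture viewer there is one more tool, called after "Emit:" in YAML: its name, and indented under it one key for each argument. play_rows: Moves the arm, as the interface text tells. Its arguments: {"type":"object","properties":{"targets":{"type":"array"},"newtons":{"type":"number"}},"required":["targets"]}

```bash
mkdir -p pics; ls
cat > h.py <<'E'
import numpy as np, cv2
from scipy.spatial.transform import Rotation as R
from plant import ctrl
def snap(cam,name):
    K=ctrl.calibration(cam); im=ctrl.read_camera(cam); cv2.imwrite(f'pics/{name}.png',im); return im,K
def proj(K,P):
    P=np.atleast_2d(P); M=np.array(K['camera_from_world']); c=P@M[:3,:3].T+M[:3,3]
    return np.c_[K['fx']*c[:,0]/c[:,2]+K['cx'],K['fy']*c[:,1]/c[:,2]+K['cy']]
def ray(K,u,v):
    M=np.array(K['camera_from_world']); d=np.array([(u-K['cx'])/K['fx'],(v-K['cy'])/K['fy'],1])@M[:3,:3]
    return -M[:3,:3].T@M[:3,3],d/np.linalg.norm(d)
def onz(K,u,v,z):
    o,d=ray(K,u,v); return o+d*(z-o[2])/d[2]
def tri(obs):
    A=np.zeros((3,3));b=np.zeros(3)
    for K,u,v in obs:
        o,d=ray(K,u,v);Q=np.eye(3)-np.outer(d,d);A+=Q;b+=Q@o
    return np.linalg.solve(A,b)
E
python3 - <<'E'
from h import *
for c in('scene','top'):
    im,K=snap(c,c+'0'); print(c,K)
print(ctrl.get_state())
E
```

```text
pics
scene {'fx': 542.6340497633292, 'fy': 542.6340497633292, 'cx': 327.74135297988363, 'cy': 242.94371615313722, 'camera_from_world': array([[ 0.60737312, -0.79438007,  0.00762923, -0.40926397],
       [-0.44423259, -0.34758509, -0.82573725,  0.31187611],
       [ 0.65860102,  0.49814146, -0.56400336,  0.95896155],
       [ 0.        ,  0.        ,  0.        ,  1.        ]])}
top {'fx': 545.9965532261641, 'fy': 545.9965532261641, 'cx': 323.11949080746626, 'cy': 235.90492056607846, 'camera_from_world': array([[-0.02561426, -0.99964936,  0.00671384, -0.11489206],
       [-0.99405505,  0.02475882, -0.10602618,  0.52725943],
       [ 0.10582278, -0.00938971, -0.99434067,  1.44349263],
       [ 0.        ,  0.        ,  0.        ,  1.        ]])}
{'time': 0.1, 'qpos': array([ 1.01899521e+00,  2.87112833e-01,  1.57804671e+00,  4.62498222e-06,
        1.27862246e+00, -1.50026513e-01]), 'dq': array([ 0.0011439 , -0.00250318, -0.00519119, -0.00057156,  0.00117871,
        0.00036427]), 'joint_efforts': array([ 2.15026113e-03, -4.07297802e+01, -2.93697238e+01, -5.09543077e-05,
        3.39362698e-03,  1.13539181e-05]), 'eef_pos': array([0.26365614, 0.62077863, 0.25505289]), 'tcp_rot': array([ 0.14036933,  0.69315385, -0.14182201,  0.69261874]), 'contact_force': array([-0.42936453, -0.31508028,  0.56732823]), 'wrist_torque': array([-0.05854494,  0.04505158, -0.01080928]), 'opening': 0.9995956043531364}
```

View pics/scene0.png

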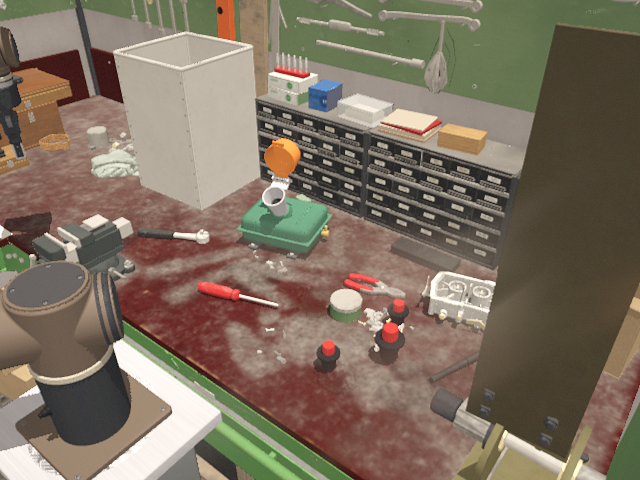

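View pics/top0.png

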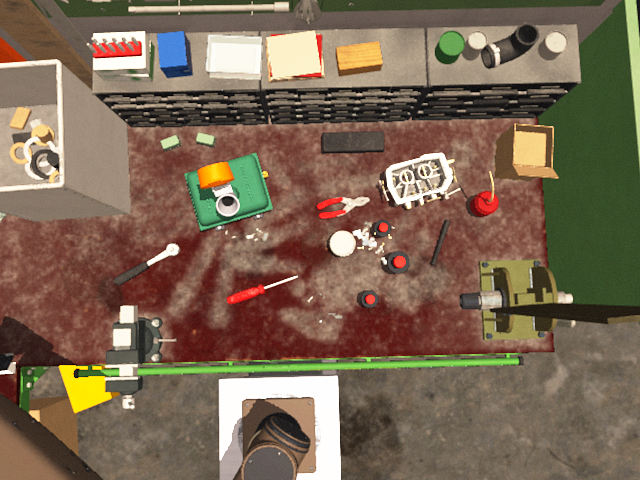

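Scene shows three look-alike plugs at scene px (390,335), (398,310), (328,352), which are top px (398,262), (383,228), (370,299). The first looks largest. The tank and neck are at scene (273,202) and top (228,205), with the cap open at (283,157). One composite of close crops to check both.

Run:
```python
from h import *
a=cv2.imread('pics/scene0.png');b=cv2.imread('pics/top0.png')
c=lambda im,x,y,w,h:cv2.resize(im[y:y+h,x:x+w],(400,300),interpolation=cv2.INTER_CUBIC)
# neck scale 4, plugs scale ~2.86/4
o=np.vstack([np.hstack([c(a,235,135,100,75),c(b,180,155,100,75)]),np.hstack([c(a,310,290,112,84),c(b,350,215,120,90)])])
cv2.imwrite('pics/c1.png',o)
for cam,im,roi in(('scene',a,(310,290,112,84)),('top',b,(350,215,120,90))):
    x,y,w,h=roi;K=ctrl.calibration(cam);hsv=cv2.cvtColor(im[y:y+h,x:x+w],cv2.COLOR_BGR2HSV)
    m=(((hsv[...,0]<6)|(hsv[...,0]>174))&(hsv[...,1]>170)&(hsv[...,2]>150)).astype(np.uint8)
    n,l,s,ce=cv2.connectedComponentsWithStats(m)
    for i in range(1,n):
        if s[i,4]>20: 
            u,v=ce[i]+[x,y]; print(cam,(u,v),s[i],onz(K,u,v,.079 if cam=='top' else .066))
```

```text
scene (np.float64(400.258064516129), np.float64(308.61290322580646)) [85 14  9  8 31] [ 0.51667976 -0.30617045  0.066     ]
scene (np.float64(389.9583333333333), np.float64(331.7916666666667)) [ 72  32  17  20 264] [ 0.44595034 -0.32561692  0.066     ]
scene (np.float64(328.12587412587413), np.float64(347.8881118881119)) [ 13  51  12  15 143] [ 0.33802171 -0.25702473  0.066     ]
top (np.float64(383.0), np.float64(226.92857142857142)) [29  7  9 10 70] [ 0.53846155 -0.28449155  0.079     ]
top (np.float64(399.3474576271186), np.float64(261.41525423728814)) [ 44  41  12  12 118] [ 0.44740543 -0.32353194  0.079     ]
top (np.float64(369.77027027027026), np.float64(298.8243243243243)) [15 79 10 10 74] [ 0.35309175 -0.24350165  0.079     ]
```

View pics/c1.png

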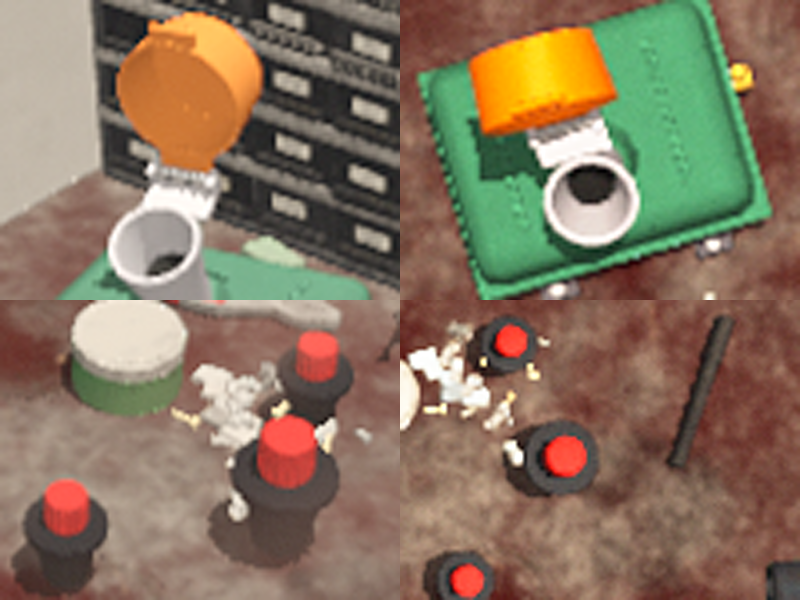

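Composite: largest plug confirmed at scene (390,332) and top (399,261). Both views agree using its 79 mm height. The rim ellipse is centred at about scene (273.8,196.5) and top (227.7,205.2), with the hinge behind it. I'll compute the poses.

Run:
```python
from h import *
S=ctrl.calibration('scene');T=ctrl.calibration('top')
rim=tri([(S,273.8,196.5),(T,227.7,205.2)]);print('rim',rim,proj(S,rim),proj(T,rim))
# tank top edges at z~0.082 (top crop px /4 + offset)
f=lambda x,y:((x-400)/4+180,y/4+155)
c=[onz(T,*f(*p),.075) for p in((480,298),(770,215),(695,0),(425,75))]
print(np.round(c,3)); print('yaw',[np.degrees(np.arctan2(*( (q-p)[1::-1]))) for p,q in((c[0],c[3]),(c[1],c[2]))],np.degrees(np.arctan2(*((c[0]-c[1])[1::-1])))-90)
print('drawer front z=0',onz(T,230,125,0),'z.2',onz(T,230,92,.2))
s=ctrl.get_state();M=R.from_quat(s['tcp_rot']).as_matrix();print('tool',M)
psi=np.radians(16);y=np.array([-np.sin(psi),np.cos(psi),0]);x=np.array([0,0,-1.])
for sg in(1,-1):
    Y=sg*y;D=np.c_[x,Y,np.cross(x,Y)]
    print(sg,(R.from_matrix(D)*R.from_matrix(M).inv()).as_rotvec()/np.pi)
```

```text
rim [0.59462778 0.10731747 0.14936893] [[273.38155311 196.51742894]] [[227.9946704  204.91560359]]
[[0.544 0.193 0.075]
 [0.594 0.003 0.075]
 [0.739 0.05  0.075]
 [0.693 0.229 0.075]]
yaw [np.float64(13.56180920279639), np.float64(18.065827013372886)] 14.779439728814936
drawer front z=0 [0.84654688 0.12473385 0.        ] z.2 [0.86542612 0.09205776 0.2       ]
tool [[-1.15147283e-03  3.91052234e-01  9.20367766e-01]
 [-1.86208220e-03  9.20365942e-01 -3.91053789e-01]
 [-9.99997603e-01 -2.16408825e-03 -3.31604966e-04]]
1 [ 6.94439137e-04 -1.50419015e-04  2.16778056e-01]
-1 [-1.92558343e-04 -8.88983681e-04 -7.83221463e-01]
```

Emit:
play_rows:
  targets:
    - {"delta_pos": [0.19,-0.37,0.08],"delta_rot": [0,0,0.1],"claw": 70}
    - {"delta_pos": [0.19,-0.37,0.08],"delta_rot": [0,0,0.1],"claw": 70}
    - {"delta_pos": [0.19,-0.37,0.08],"delta_rot": [0,0,0.1],"claw": 70}
    - {"delta_pos": [0.19,-0.37,0.08],"delta_rot": [0,0,0.217],"claw": 70}
    - {"delta_pos": [0.19,-0.37,0.08],"delta_rot": [0,0,0.217],"claw": 70}
    - {"delta_pos": [0.19,-0.37,0.08],"delta_rot": [0,0,0.217],"claw": 70}
    - {"delta_pos": [0.19,-0.37,0.08],"delta_rot": [0,0,0.217],"claw": 70}
    - {"delta_pos": [0.19,-0.37,0.08],"delta_rot": [0,0,0.217],"claw": 70}
    - {"delta_pos": [0.19,-0.37,0.08],"delta_rot": [0,0,0.217],"claw": 70}
    - {"delta_pos": [0.19,-0.37,0.08],"delta_rot": [0,0,0.217],"claw": 70}
    - {"delta_pos": [0.19,-0.62,0.08],"delta_rot": [0,0,0.217],"claw": 70}
    - {"delta_pos": [0.19,-0.62,0.08],"delta_rot": [0,0,0.217],"claw": 70}
    - {"delta_pos": [0.19,-0.62,0.08],"delta_rot": [0,0,0.217],"claw": 70}
    - {"delta_pos": [0.19,-0.62,0.08],"delta_rot": [0,0,0.217],"claw": 70}
    - {"delta_pos": [0.19,-0.62,0.08],"delta_rot": [0,0,0.217],"claw": 70}
    - {"delta_pos": [0.19,-0.62,0.08],"delta_rot": [0,0,0.217],"claw": 70}
    - {"delta_pos": [0.183,-0.945,0.0],"delta_rot": [0,0,0.217],"claw": 70}
    - {"delta_pos": [0.183,-0.945,0.0],"delta_rot": [0,0,0.217],"claw": 70}
    - {"delta_pos": [0.183,-0.945,0.0],"delta_rot": [0,0,0.217],"claw": 70}
    - {"delta_pos": [0.183,-0.945,0.0],"delta_rot": [0,0,0.217],"claw": 70}

```text
time: 1.77
eef_pos: [0.4494, -0.151, 0.2959]
tcp_rot: [-0.099, 0.7, 0.098, 0.7]
contact_force: [0.4, 0.8, -0.7]
opening: 0.822
```

Emit:
play_rows:
  targets:
    - {"delta_pos": [-0.002,-0.174,-0.08],"delta_rot": [0,0,0],"claw": 70}
    - {"delta_pos": [-0.002,-0.174,-0.08],"delta_rot": [0,0,0],"claw": 70}
    - {"delta_pos": [-0.002,-0.174,-0.08],"delta_rot": [0,0,0],"claw": 70}
    - {"delta_pos": [-0.002,-0.174,-0.08],"delta_rot": [0,0,0],"claw": 70}
    - {"delta_pos": [-0.002,-0.174,-0.08],"delta_rot": [0,0,0],"claw": 70}
    - {"delta_pos": [-0.002,-0.174,-0.08],"delta_rot": [0,0,0],"claw": 70}
    - {"delta_pos": [-0.002,-0.174,-0.08],"delta_rot": [0,0,0],"claw": 70}
    - {"delta_pos": [-0.002,-0.174,-0.08],"delta_rot": [0,0,0],"claw": 70}

```text
time: 2.43
eef_pos: [0.4473, -0.3245, 0.2158]
tcp_rot: [-0.099, 0.7, 0.098, 0.7]
contact_force: [0.0, 0.4, 0.3]
opening: 0.814
```

Run:
```python
from h import *
s=ctrl.get_state();im,K=snap('wrist','w1');print(s['eef_pos'],R.from_quat(s['tcp_rot']).as_matrix())
print(K['fx'],proj(K,[[.447,-.3245,.079],[.447,-.3245,.0]]),-np.array(K['camera_from_world'])[:3,:3].T@np.array(K['camera_from_world'])[:3,3])
hsv=cv2.cvtColor(im,cv2.COLOR_BGR2HSV)
m=(((hsv[...,0]<6)|(hsv[...,0]>174))&(hsv[...,1]>170)&(hsv[...,2]>120)).astype(np.uint8)
n,l,st,ce=cv2.connectedComponentsWithStats(m)
for i in range(1,n):
    if st[i,4]>200: print(ce[i],st[i],onz(K,*ce[i],.079))
```

```text
[ 0.44730403 -0.32447539  0.21575641] [[ 1.36873776e-04 -2.75852825e-01  9.61199875e-01]
 [-1.20226937e-03  9.61199144e-01  2.75852787e-01]
 [-9.99999268e-01 -1.19337818e-03 -2.00086447e-04]]
405.02448944928574 [[309.56646633 230.83501207]
 [309.83239658 204.02312049]] [ 0.3739957  -0.34465931  0.3332679 ]
[409.65521628  17.74554707] [386   0  56  40 786] [ 0.31115386 -0.30481     0.079     ]
[499.8422425   40.67275098] [480  20  50  41 767] [ 0.30797564 -0.25121084  0.079     ]
[454.49691992  47.38809035] [432  23  43  49 487] [ 0.31840111 -0.27478921  0.079     ]
[461.82166544 117.65585851] [ 440   99   44   39 1357] [ 0.35326167 -0.25591563  0.079     ]
[309.04331551 224.9026738 ] [ 286  199   47   52 1870] [ 0.44321469 -0.32593891  0.079     ]
[ 12.27487179 280.85435897] [  0 259  35  48 975] [ 0.537106   -0.50935235  0.079     ]
[582.10766046 315.73498965] [563 292  61  45 483] [ 0.45392564 -0.12388436  0.079     ]
[321.0638517  340.54891864] [306 322  32  38 971] [ 0.52343994 -0.29405337  0.079     ]
[586.62679426 343.55023923] [570 335  32  20 209] [ 0.47319717 -0.11034687  0.079     ]
[410.50883392 417.25795053] [397 409  26  17 283] [ 0.5686302  -0.20939544  0.079     ]
```

View pics/w1.png

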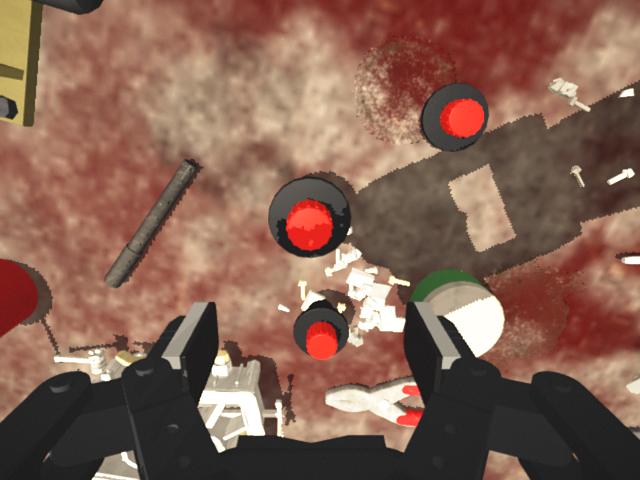

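Large plug's knob at wrist (309,227) is between the fingers' path; the nearest obstacle is the small plug at (321,335), off the jaw line. Descend and grip.

Emit:
play_rows:
  targets:
    - {"delta_pos": [-0.0015,-0.0005,-0.04],"delta_rot": [0,0,0],"claw": 70}
    - {"delta_pos": [-0.0015,-0.0005,-0.075],"delta_rot": [0,0,0],"claw": 70}
    - {"delta_pos": [-0.0015,-0.0005,-0.1],"delta_rot": [0,0,0],"claw": 70}
    - {"delta_pos": [-0.0015,-0.0005,-0.12],"delta_rot": [0,0,0],"claw": 70}
    - {"delta_pos": [-0.0015,-0.0005,-0.135],"delta_rot": [0,0,0],"claw": 70}
    - {"delta_pos": [-0.0015,-0.0005,-0.135],"delta_rot": [0,0,0],"claw": 60}
    - {"delta_pos": [-0.0015,-0.0005,-0.135],"delta_rot": [0,0,0],"claw": 40}
    - {"delta_pos": [-0.0015,-0.0005,-0.135],"delta_rot": [0,0,0],"claw": 20}
    - {"delta_pos": [-0.0015,-0.0005,-0.135],"delta_rot": [0,0,0],"claw": 20}
    - {"delta_pos": [-0.0015,-0.0005,-0.135],"delta_rot": [0,0,0],"claw": 20}
    - {"delta_pos": [-0.0015,-0.0005,-0.135],"delta_rot": [0,0,0],"claw": 20}
    - {"delta_pos": [-0.0015,-0.0005,-0.135],"delta_rot": [0,0,0],"claw": 20}
    - {"delta_pos": [-0.0015,-0.0005,-0.135],"delta_rot": [0,0,0],"claw": 20}
    - {"delta_pos": [-0.0015,-0.0005,-0.12],"delta_rot": [0,0,0],"claw": 20}
    - {"delta_pos": [-0.0015,-0.0005,-0.09],"delta_rot": [0,0,0],"claw": 20}
    - {"delta_pos": [-0.0015,-0.0005,-0.05],"delta_rot": [0,0,0],"claw": 20}
    - {"delta_pos": [-0.0015,-0.0005,-0.01],"delta_rot": [0,0,0],"claw": 20}
  newtons: 50

```text
time: 3.9
eef_pos: [0.4449, -0.3236, 0.2059]
tcp_rot: [-0.098, 0.701, 0.099, 0.699]
contact_force: [0.5, -0.4, -2.1]
opening: 0.334
```

Emit:
play_rows:
  targets:
    - {"delta_pos": [0.02,0.03,0.08],"delta_rot": [0,0,0],"claw": 20}
    - {"delta_pos": [0.04,0.06,0.09],"delta_rot": [0,0,0],"claw": 20}
    - {"delta_pos": [0.05,0.1,0.09],"delta_rot": [0.008,-0.03,0],"claw": 20}
    - {"delta_pos": [0.06,0.14,0.09],"delta_rot": [0.015,-0.06,0],"claw": 20}
    - {"delta_pos": [0.06,0.18,0.09],"delta_rot": [0.022,-0.08,0],"claw": 20}
    - {"delta_pos": [0.06,0.22,0.09],"delta_rot": [0.03,-0.11,0],"claw": 20}
    - {"delta_pos": [0.06,0.26,0.09],"delta_rot": [0.035,-0.13,0],"claw": 20}
    - {"delta_pos": [0.07,0.3,0.09],"delta_rot": [0.0445,-0.1607,0],"claw": 20}
    - {"delta_pos": [0.08,0.34,0.08],"delta_rot": [0.0445,-0.1607,0],"claw": 20}
    - {"delta_pos": [0.08,0.38,0.07],"delta_rot": [0.0445,-0.1607,0],"claw": 20}
    - {"delta_pos": [0.082,0.4,0.066],"delta_rot": [0.0445,-0.1607,0],"claw": 20}
    - {"delta_pos": [0.082,0.412,0.066],"delta_rot": [0.0445,-0.1607,0],"claw": 20}
    - {"delta_pos": [0.082,0.412,0.066],"delta_rot": [0.0445,-0.1607,0],"claw": 20}
    - {"delta_pos": [0.082,0.412,0.066],"delta_rot": [0.0445,-0.1607,0],"claw": 20}
    - {"delta_pos": [0.082,0.412,0.066],"delta_rot": [0.0445,-0.1607,0],"claw": 20}

```text
time: 5.15
eef_pos: [0.5268, 0.0878, 0.2717]
tcp_rot: [-0.072, 0.496, 0.119, 0.857]
contact_force: [-0.1, -0.7, -2.2]
opening: 0.326
```

Run:
```python
from h import *
s=ctrl.get_state();M=R.from_quat(s['tcp_rot']).as_matrix();print(s['eef_pos'],M,s['contact_force'])
psi=np.radians(15.5);n=np.array([-.5*np.cos(psi),-.5*np.sin(psi),.866]);rim=np.array([.5946,.1073,.1494]);X=np.array([np.cos(psi)*.866,np.sin(psi)*.866,.5]);Y=np.cross(n,X)
a=np.linspace(0,2*np.pi,60)
circ=lambda c,r,X,Y:c+r*(np.outer(np.cos(a),X)+np.outer(np.sin(a),Y))
tiles=[]
for cam,(x,y,w,h) in(('scene',(205,120,120,90)),('top',(170,140,120,90)),('wrist',(0,0,640,480))):
    im,K=snap(cam,'h1'+cam); k=400/w
    t=cv2.resize(im[y:y+h,x:x+w],(400,300),interpolation=cv2.INTER_CUBIC); t0=t.copy()
    for c,r,XX,YY,col in((rim,.029,X,Y,(255,0,255)),(s['eef_pos']+M[:,0]*.036,.030,M[:,1],M[:,2],(255,255,0))):
        p=(proj(K,circ(c,r,XX,YY))-[x,y])*k
        cv2.polylines(t,[np.int32(p)],True,col,1)
    tiles.append(t)
tiles.append(t0)
cv2.imwrite('pics/c2.png',np.vstack([np.hstack(tiles[:2]),np.hstack(tiles[2:])]))
```

```text
[0.52677153 0.08777218 0.27169127] [[ 0.47971041 -0.27577873  0.83296099]
 [ 0.13389544  0.96121222  0.24112876]
 [-0.86715047 -0.00414229  0.49802902]] [-0.05918185 -0.72559935 -2.23152737]
```

View pics/c2.png

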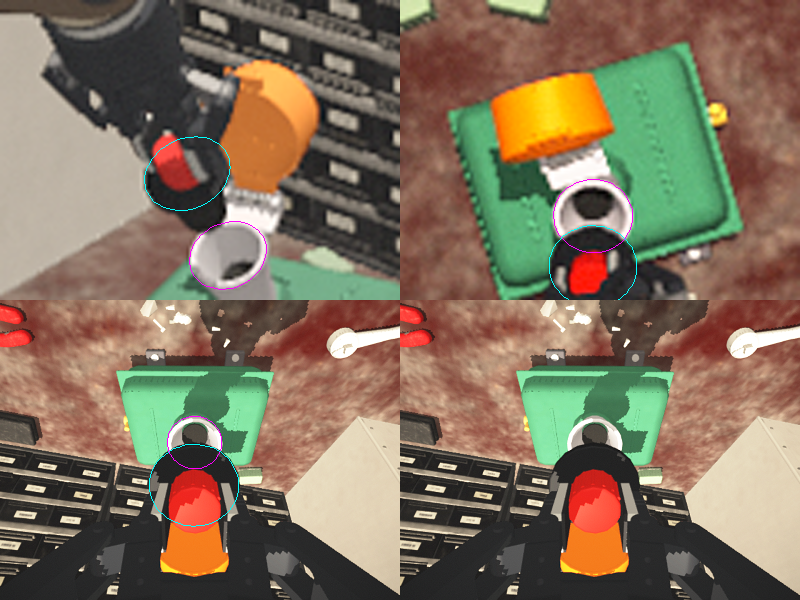

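Rim overlay (magenta) matches the picture in all three views, and the plug sits centred in the fingers on the neck's axis (wrist view, x≈195 for both). Cap is clear behind. Insert along the axis.

Emit:
play_rows:
  targets:
    - {"delta_pos": [0.0096,0.0027,-0.0173],"delta_rot": [0,0,0],"claw": 20}
    - {"delta_pos": [0.0192,0.0054,-0.0347],"delta_rot": [0,0,0],"claw": 20}
    - {"delta_pos": [0.0264,0.0074,-0.0477],"delta_rot": [0,0,0],"claw": 20}
    - {"delta_pos": [0.0312,0.0087,-0.0564],"delta_rot": [0,0,0],"claw": 20}
    - {"delta_pos": [0.036,0.01,-0.065],"delta_rot": [0,0,0],"claw": 20}
    - {"delta_pos": [0.0384,0.0107,-0.0694],"delta_rot": [0,0,0],"claw": 20}
    - {"delta_pos": [0.0408,0.0114,-0.0737],"delta_rot": [0,0,0],"claw": 20}
    - {"delta_pos": [0.0408,0.0114,-0.0737],"delta_rot": [0,0,0],"claw": 20}

```text
time: 5.97
eef_pos: [0.568, 0.0983, 0.1978]
tcp_rot: [-0.071, 0.496, 0.119, 0.857]
contact_force: [-0.7, 0.7, -1.9]
opening: 0.329
```

Still free. Another 8 mm (to about 12 mm proud).

Emit:
play_rows:
  targets:
    - {"delta_pos": [0.001,0.0003,-0.0017],"delta_rot": [0,0,0],"claw": 20}
    - {"delta_pos": [0.0019,0.0005,-0.0035],"delta_rot": [0,0,0],"claw": 20}
    - {"delta_pos": [0.0029,0.0008,-0.0052],"delta_rot": [0,0,0],"claw": 20}
    - {"delta_pos": [0.0038,0.0011,-0.0069],"delta_rot": [0,0,0],"claw": 20}
    - {"delta_pos": [0.0038,0.0011,-0.0069],"delta_rot": [0,0,0],"claw": 20}

```text
time: 6.38
eef_pos: [0.5723, 0.0993, 0.1925]
tcp_rot: [-0.071, 0.495, 0.119, 0.858]
contact_force: [-4.3, -1.9, 2.7]
opening: 0.33
```

```bash
cat > n.py <<'E'
from h import *
def d():
    s=ctrl.get_state();M=R.from_quat(s['tcp_rot']).as_matrix()
    psi=np.radians(15.5);n=np.array([-.5*np.cos(psi),-.5*np.sin(psi),.866]);rim=np.array([.5946,.1073,.1494]);X=np.array([np.cos(psi)*.866,np.sin(psi)*.866,.5]);Y=np.cross(n,X)
    N=np.c_[X,Y,n]; print('t',s['time'],'tcp in neck mm',(s['eef_pos']-rim)@N*1e3,'F neck',s['contact_force']@N,'toolx',M[:,0]@N, 'open',s['opening']*85.4)
    return s,N,rim
if __name__=='__main__': d()
E
python3 n.py
```

```text
t 6.3833 tcp in neck mm [ 1.0658819  -1.73463041 49.11100356] F neck [-2.7436823  -0.66576429  4.64486471] toolx [-6.33496146e-04 -4.67645519e-04 -9.99977690e-01] open 28.201632444230857
```

Emit:
play_rows:
  targets:
    - {"delta_pos": [0,0,0],"delta_rot": [0,0,0],"claw": 30}
    - {"delta_pos": [0,0,0],"delta_rot": [0,0,0],"claw": 36}
    - {"delta_pos": [0,0,0],"delta_rot": [0,0,0],"claw": 44}
    - {"delta_pos": [0,0,0],"delta_rot": [0,0,0],"claw": 50}
    - {"delta_pos": [0,0,0],"delta_rot": [0,0,0],"claw": 56}
    - {"delta_pos": [0,0,0],"delta_rot": [0,0,0],"claw": 56}
    - {"delta_pos": [0,0,0],"delta_rot": [0,0,0],"claw": 56}
    - {"delta_pos": [-0.0096,-0.0027,0.0173],"delta_rot": [0,0,0],"claw": 56}
    - {"delta_pos": [-0.0192,-0.0054,0.0347],"delta_rot": [0,0,0],"claw": 56}
    - {"delta_pos": [-0.0288,-0.008,0.052],"delta_rot": [0,0,0],"claw": 56}
    - {"delta_pos": [-0.0384,-0.0107,0.0694],"delta_rot": [0,0,0],"claw": 56}
    - {"delta_pos": [-0.0384,-0.0107,0.0694],"delta_rot": [0,0,0],"claw": 0}
    - {"delta_pos": [-0.0384,-0.0107,0.0694],"delta_rot": [0,0,0],"claw": 0}

```text
time: 7.47
eef_pos: [0.5343, 0.0885, 0.2631]
tcp_rot: [-0.072, 0.494, 0.118, 0.858]
contact_force: [0.1, -0.2, -0.8]
opening: 0.386
```

Run:
```python
from n import *
s,N,rim=d();X,Y,n=N.T
a=np.linspace(0,2*np.pi,60)
circ=lambda h,r:rim+h*n+r*(np.outer(np.cos(a),X)+np.outer(np.sin(a),Y))
tiles=[]
for cam,(x,y,w,h) in(('scene',(232,150,80,60)),('top',(188,170,80,60)),('wrist',(160,120,320,240))):
    im,K=snap(cam,'h2'+cam); k=400/w
    t=cv2.resize(im[y:y+h,x:x+w],(400,300),interpolation=cv2.INTER_CUBIC); t0=t.copy()
    for hh,r,col in((0,.029,(255,0,255)),(.017,.03,(255,255,0)),(.043,.015,(0,255,0))):
        cv2.polylines(t,[np.int32((proj(K,circ(hh,r))-[x,y])*k)],True,col,1)
    tiles.append(t)
    if cam=='scene': sc=t0
tiles.append(sc)
cv2.imwrite('pics/c3.png',np.vstack([np.hstack(tiles[:2]),np.hstack(tiles[2:])]))
```

```text
t 7.4667 tcp in neck mm [  2.22908838  -2.00488817 130.03224732] F neck [-0.29877512 -0.19012542 -0.72054497] toolx [ 0.00224056 -0.00155871 -0.99997427] open 32.97694093588264
```

View pics/c3.png

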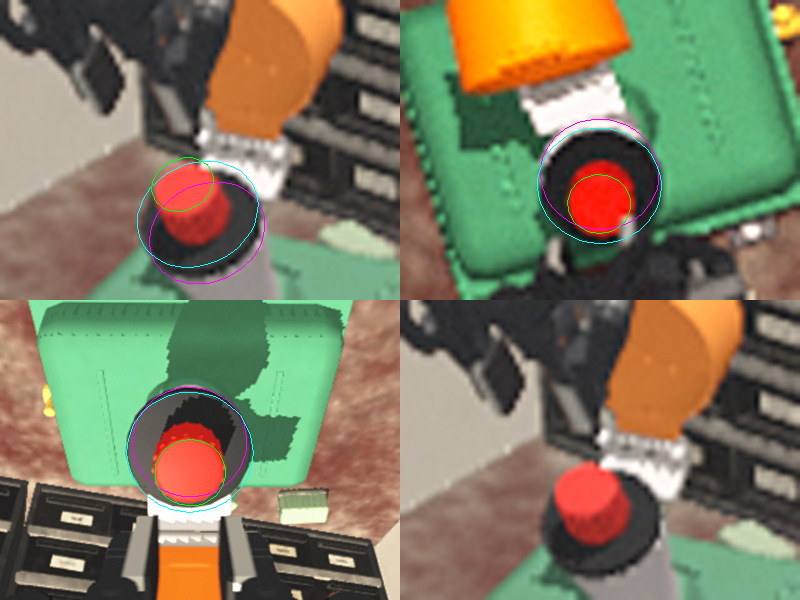

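Plug stands in the neck, flange about 8 mm proud, knob top at wrist crop (190,470) right on the predicted axis; the fingers are clear. Now push with closed fingers.

Emit:
play_rows:
  targets:
    - {"delta_pos": [-0.0024,0.0014,-0.0011],"delta_rot": [0,0,0],"claw": 0}
    - {"delta_pos": [-0.0024,0.0014,-0.0011],"delta_rot": [0,0,0],"claw": 0}
    - {"delta_pos": [-0.0024,0.0014,-0.0011],"delta_rot": [0,0,0],"claw": 0}
    - {"delta_pos": [-0.0024,0.0014,-0.0011],"delta_rot": [0,0,0],"claw": 0}
    - {"delta_pos": [0.006,0.004,-0.016],"delta_rot": [0,0,0],"claw": 0}
    - {"delta_pos": [0.013,0.006,-0.029],"delta_rot": [0,0,0],"claw": 0}
    - {"delta_pos": [0.019,0.0075,-0.04],"delta_rot": [0,0,0],"claw": 0}
    - {"delta_pos": [0.022,0.0082,-0.0455],"delta_rot": [0,0,0],"claw": 0}
    - {"delta_pos": [0.0241,0.0087,-0.0487],"delta_rot": [0,0,0],"claw": 0}
    - {"delta_pos": [0.0241,0.0087,-0.0487],"delta_rot": [0,0,0],"claw": 0}

```text
time: 8.45
eef_pos: [0.5576, 0.0975, 0.2107]
tcp_rot: [-0.071, 0.497, 0.119, 0.857]
contact_force: [-0.2, 0.3, 0.4]
opening: 0.003
```

```bash
python3 n.py
```

```text
t 8.45 tcp in neck mm [-2.51159722  0.43744938 72.23370904] F neck [0.08924135 0.38303936 0.36978485] toolx [-4.31556756e-03  8.12689916e-04 -9.99968357e-01] open 0.22207125056312266
```

Emit:
play_rows:
  targets:
    - {"delta_pos": [0.0021,0.0006,0.0012],"delta_rot": [0,0,0],"claw": 0}
    - {"delta_pos": [0.0026,0.0007,0.0003],"delta_rot": [0,0,0],"claw": 0}
    - {"delta_pos": [0.0031,0.0009,-0.0005],"delta_rot": [0,0,0],"claw": 0}
    - {"delta_pos": [0.0036,0.001,-0.0014],"delta_rot": [0,0,0],"claw": 0}
    - {"delta_pos": [0.004,0.0011,-0.0023],"delta_rot": [0,0,0],"claw": 0}
    - {"delta_pos": [0.0045,0.0013,-0.0031],"delta_rot": [0,0,0],"claw": 0}
    - {"delta_pos": [0.005,0.0014,-0.004],"delta_rot": [0,0,0],"claw": 0}
    - {"delta_pos": [0.0055,0.0015,-0.0049],"delta_rot": [0,0,0],"claw": 0}
    - {"delta_pos": [0.006,0.0017,-0.0057],"delta_rot": [0,0,0],"claw": 0}
    - {"delta_pos": [0.006,0.0017,-0.0057],"delta_rot": [0,0,0],"claw": 0}

```text
time: 9.28
eef_pos: [0.5646, 0.0991, 0.2075]
tcp_rot: [-0.071, 0.495, 0.119, 0.858]
contact_force: [-4.8, -1.2, 7.4]
opening: 0.001
```

```bash
python3 n.py
```

```text
t 9.2833 tcp in neck mm [ 2.11514227  0.17393951 65.92009243] F neck [-0.55014086  0.10496696  8.88062305] toolx [-9.52247008e-04  1.78103362e-05 -9.99977546e-01] open 0.07585186899769987
```

Emit:
play_rows:
  targets:
    - {"delta_pos": [0.0005,0.0001,-0.0009],"delta_rot": [0,0,0],"claw": 0}
    - {"delta_pos": [0.001,0.0003,-0.0017],"delta_rot": [0,0,0],"claw": 0}
    - {"delta_pos": [0.0014,0.0004,-0.0026],"delta_rot": [0,0,0],"claw": 0}
    - {"delta_pos": [0.0019,0.0005,-0.0035],"delta_rot": [0,0,0],"claw": 0}
    - {"delta_pos": [0.0024,0.0007,-0.0043],"delta_rot": [0,0,0],"claw": 0}
    - {"delta_pos": [0.0029,0.0008,-0.0052],"delta_rot": [0,0,0],"claw": 0}
    - {"delta_pos": [0.0029,0.0008,-0.0052],"delta_rot": [0,0,0],"claw": 0}

```text
time: 9.87
eef_pos: [0.5656, 0.0994, 0.2065]
tcp_rot: [-0.073, 0.498, 0.121, 0.856]
contact_force: [-38.8, -11.5, 34.0]
opening: 0.002
```

```bash
python3 n.py
```

```text
t 9.8667 tcp in neck mm [ 2.49269919  0.1676541  64.50090818] F neck [-18.01273688  -0.69598445  49.64221875] toolx [-0.0067916   0.00163089 -0.99995361] open 0.18479687618391039
```

Emit:
play_rows:
  targets:
    - {"delta_pos": [-0.001,-0.0003,0.002],"delta_rot": [0,0,0],"claw": 0}
    - {"delta_pos": [-0.0192,-0.0054,0.0347],"delta_rot": [0,0,0],"claw": 0}
    - {"delta_pos": [-0.0384,-0.0107,0.0694],"delta_rot": [0,0,0],"claw": 0}
    - {"delta_pos": [-0.0384,-0.0107,0.0694],"delta_rot": [0,0,0],"claw": 0}
    - {"delta_pos": [-0.0384,-0.0107,0.0694],"delta_rot": [0,0,0],"claw": 0}

```text
time: 10.28
eef_pos: [0.5279, 0.0885, 0.2797]
tcp_rot: [-0.074, 0.495, 0.12, 0.858]
contact_force: [0.1, -0.2, -1.1]
opening: 0.001
```

Run:
```python
from n import *
s,N,rim=d();X,Y,n=N.T
a=np.linspace(0,2*np.pi,60)
circ=lambda h,r:rim+h*n+r*(np.outer(np.cos(a),X)+np.outer(np.sin(a),Y))
tiles=[]
for cam,(x,y,w,h) in(('scene',(232,150,80,60)),('top',(188,170,80,60)),('wrist',(160,120,320,240))):
    im,K=snap(cam,'h3'+cam); k=400/w
    t=cv2.resize(im[y:y+h,x:x+w],(400,300),interpolation=cv2.INTER_CUBIC); t0=t.copy()
    for hh,r,col in((.008,.03,(255,0,255)),(.034,.015,(0,255,0))):
        cv2.polylines(t,[np.int32((proj(K,circ(hh,r))-[x,y])*k)],True,col,1)
    tiles.append(t)
    if cam=='scene': sc=t0
tiles.append(sc)
cv2.imwrite('pics/c4.png',np.vstack([np.hstack(tiles[:2]),np.hstack(tiles[2:])]))
```

```text
t 10.2833 tcp in neck mm [  5.12797448  -0.31517536 147.52032865] F neck [-0.49162683 -0.25390017 -1.01761691] toolx [-8.10833735e-05 -8.24427484e-04 -9.99977657e-01] open 0.06509937613189345
```

View pics/c4.png

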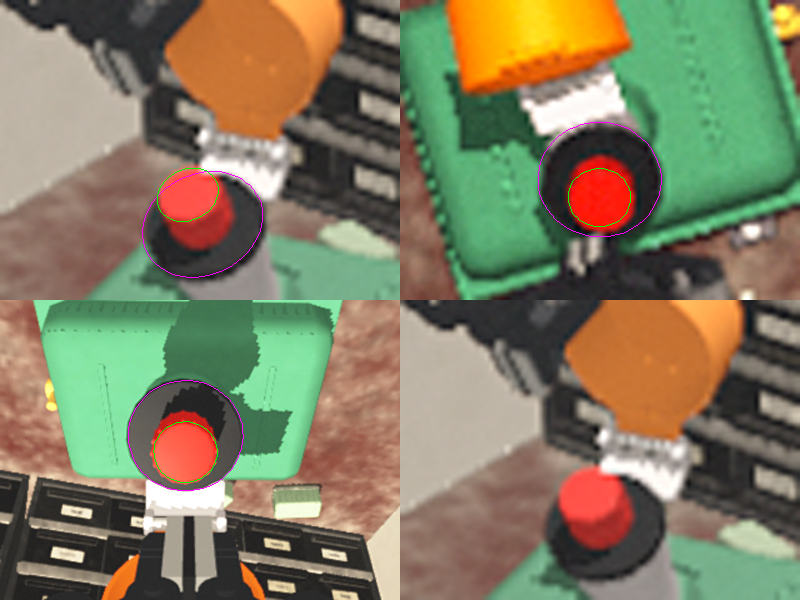

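Run:
```python
from n import *
s,N,rim=d()
S=ctrl.calibration('scene');T=ctrl.calibration('top')
def blob(f,x,y,w,h):
    hsv=cv2.cvtColor(cv2.imread(f)[y:y+h,x:x+w],cv2.COLOR_BGR2HSV).astype(float)
    wt=((hsv[...,0]<7)|(hsv[...,0]>172))*np.clip((hsv[...,1]-120)/60,0,1)*np.clip((hsv[...,2]-60)/60,0,1)
    v,u=np.mgrid[y:y+h,x:x+w];return (wt*u).sum()/wt.sum(),(wt*v).sum()/wt.sum(),wt.sum()
for t in('h2','h3'):
    a=blob(f'pics/{t}scene.png',258,178,28,24);b=blob(f'pics/{t}top.png',218,198,24,22)
    P=tri([(S,*a[:2]),(T,*b[:2])]);print(t,a,b,(P-rim)@N*1e3)
print(((proj(S,rim+N[:,2]*.03)-proj(S,rim+N[:,2]*.021))),proj(T,rim+N[:,2]*.03)-proj(T,rim+N[:,2]*.021))
```

```text
t 10.4333 tcp in neck mm [  1.46752979   0.32637427 143.42019708] F neck [ 0.16745145 -0.70296409  0.06902775] toolx [-0.00915017  0.00241263 -0.99993322] open 0.02680542340358016
h2 (np.float64(269.93367710528184), np.float64(190.42831845848667), np.float64(180.08277777777778)) (np.float64(227.63649167265277), np.float64(209.13489870167874), np.float64(167.05333333333334)) [-0.62087184  0.76747588 28.12387032]
h3 (np.float64(270.7099775005243), np.float64(191.26937406679207), np.float64(176.17694444444444)) (np.float64(227.7852667391353), np.float64(208.35585793579793), np.float64(173.255)) [-0.20039163  0.22699967 23.92565251]
[[-1.02327759 -2.02620258]] [[-0.02605824  1.24515937]]
```

Emit:
play_rows:
  targets:
    - {"delta_pos": [0.01,0.003,-0.02],"delta_rot": [0,0,0],"claw": 0}
    - {"delta_pos": [0.02,0.006,-0.038],"delta_rot": [0,0,0],"claw": 0}
    - {"delta_pos": [0.028,0.008,-0.053],"delta_rot": [0,0,0],"claw": 0}
    - {"delta_pos": [0.034,0.0095,-0.0643],"delta_rot": [0,0,0],"claw": 0}
    - {"delta_pos": [0.034,0.0095,-0.0643],"delta_rot": [0,0,0],"claw": 0}
    - {"delta_pos": [0.034,0.0095,-0.0643],"delta_rot": [0,0,0],"claw": 0}
    - {"delta_pos": [0.034,0.0095,-0.0643],"delta_rot": [0,0,0],"claw": 0}
    - {"delta_pos": [0.034,0.0095,-0.0643],"delta_rot": [0,0,0],"claw": 0}
    - {"delta_pos": [0.034,0.0095,-0.0643],"delta_rot": [0,0,0],"claw": 0}

```text
time: 11.18
eef_pos: [0.5608, 0.0983, 0.211]
tcp_rot: [-0.073, 0.498, 0.121, 0.856]
contact_force: [-0.3, 0.3, 0.0]
opening: 0.002
```

```bash
python3 n.py
```

```text
t 11.1833 tcp in neck mm [ 0.51078528  0.34847563 70.80628596] F neck [-0.13408899  0.36191273  0.13493326] toolx [-0.00780828  0.00205125 -0.99994541] open 0.17430293008391606
```

Emit:
play_rows:
  targets:
    - {"delta_pos": [0.0008,0.0002,-0.002],"delta_rot": [0,0,0],"claw": 0}
    - {"delta_pos": [0.0015,0.0004,-0.0035],"delta_rot": [0,0,0],"claw": 0}
    - {"delta_pos": [0.0022,0.0006,-0.005],"delta_rot": [0,0,0],"claw": 0}
    - {"delta_pos": [0.0028,0.0008,-0.006],"delta_rot": [0,0,0],"claw": 0}
    - {"delta_pos": [0.0033,0.0009,-0.0068],"delta_rot": [0,0,0],"claw": 0}
    - {"delta_pos": [0.0033,0.0009,-0.0068],"delta_rot": [0,0,0],"claw": 0}
    - {"delta_pos": [0.0033,0.0009,-0.0068],"delta_rot": [0,0,0],"claw": 0}
    - {"delta_pos": [0.0033,0.0009,-0.0068],"delta_rot": [0,0,0],"claw": 0}

```text
time: 11.85
eef_pos: [0.5635, 0.099, 0.2055]
tcp_rot: [-0.074, 0.499, 0.121, 0.855]
contact_force: [-12.7, -3.4, 11.8]
opening: 0.001
```

```bash
python3 n.py
```

```text
t 11.85 tcp in neck mm [ 0.18472595  0.29685682 64.69020402] F neck [-5.48126235  0.0879554  16.83828145] toolx [-0.0097156   0.00253028 -0.9999276 ] open 0.11876554784306148
```

The stop at 64.7 mm takes both 17 N and 50 N with no movement. In the scene picture the flange outline is centred at (272.8,196.0), against (273.3,195.6) predicted for home, so the plug is seated. I'll retract and fit the cap angle meanwhile.

Emit:
play_rows:
  targets:
    - {"delta_pos": [-0.005,-0.0014,0.01],"delta_rot": [0,0,0],"claw": 0}
    - {"delta_pos": [-0.02,-0.005,0.035],"delta_rot": [0,0,0],"claw": 0}
    - {"delta_pos": [-0.036,-0.01,0.065],"delta_rot": [0,0,0],"claw": 0}
    - {"delta_pos": [-0.05,-0.014,0.09],"delta_rot": [0,0,0],"claw": 0}
    - {"delta_pos": [-0.058,-0.016,0.12],"delta_rot": [0,0,0],"claw": 0}
    - {"delta_pos": [-0.058,-0.016,0.16],"delta_rot": [0,0,0],"claw": 0}
    - {"delta_pos": [-0.058,-0.016,0.19],"delta_rot": [0,0,0],"claw": 0}
    - {"delta_pos": [-0.058,-0.016,0.2],"delta_rot": [0,0,0],"claw": 0}
    - {"delta_pos": [-0.058,-0.016,0.2],"delta_rot": [0,0,0],"claw": 0}
    - {"delta_pos": [-0.058,-0.016,0.2],"delta_rot": [0,0,0],"claw": 0}

```text
time: 12.68
eef_pos: [0.5053, 0.083, 0.4045]
tcp_rot: [-0.074, 0.499, 0.122, 0.855]
contact_force: [0.0, 0.1, -0.6]
opening: -0.0
```

```bash
cat > cap.py <<'E'
from n import *
psi=np.radians(15.5)
n0=np.array([-.5*np.cos(psi),-.5*np.sin(psi),.866]);X0=np.array([np.cos(psi)*.866,np.sin(psi)*.866,.5]);Y0=np.cross(n0,X0)
def hull(K,th,b):
    rim=np.array([.5946,.1073,.1494])+b*n0;H=rim+.05*X0
    Q=R.from_rotvec(Y0*th); a=np.linspace(0,2*np.pi,60);pts=[]
    for h,r in((.046,.037),(.004,.041)):
        pts.append(H+Q.apply(-.05*X0+h*n0+r*(np.outer(np.cos(a),X0)+np.outer(np.sin(a),Y0))))
    return cv2.convexHull(np.float32(proj(K,np.vstack(pts))))
def fit(imgs,b=.003):
    res=[]
    for th in np.arange(-.1,2.45,.05):
        o=[]
        for cam,f in imgs:
            im=cv2.imread(f);hsv=cv2.cvtColor(im,cv2.COLOR_BGR2HSV)
            m=((hsv[...,0]>8)&(hsv[...,0]<22)&(hsv[...,1]>170)&(hsv[...,2]>100)).astype(np.uint8)
            k=np.zeros_like(m);k[100:260,150:340]=1;m*=k
            p=np.zeros_like(m);cv2.fillConvexPoly(p,np.int32(np.round(hull(ctrl.calibration(cam),th,b))),1)
            o.append((p&m).sum()/(p|m).sum())
        res.append((round(sum(o)/len(o),3),round(th,2),np.round(o,2)))
    return sorted(res,key=lambda r:-r[0])[:3]
E
python3 - <<'E'
from cap import *
for b in(0,.004): print(b,fit([('scene','pics/scene0.png'),('top','pics/top0.png')],b))
d();s=ctrl.get_state();print(s['eef_pos'])
rim=np.array([.5946,.1073,.1494])+.003*n0;H=rim+.05*X0;print('H',H)
M=R.from_quat(s['tcp_rot']).as_matrix()
Z=np.array([np.cos(psi),np.sin(psi),0]);x=np.array([0,0,-1.]);D=np.c_[x,Y0,np.cross(x,Y0)]
print('rot to vertical',(R.from_matrix(D)*R.from_matrix(M).inv()).as_rotvec()/np.pi, 'toolz',D[:,2])
for th in np.arange(2.1,-.05,-.15):
    g=np.radians(210)-th-np.arctan2(46,65);r=.0796
    E=H+r*np.cos(g)*Z+r*np.sin(g)*np.array([0,0,1]);print(round(th,2),np.round(E+.011*Z+[0,0,.025],4))
E
```

```text
0 [(np.float64(0.682), np.float64(1.95), array([0.76, 0.6 ])), (np.float64(0.678), np.float64(2.0), array([0.76, 0.6 ])), (np.float64(0.675), np.float64(1.9), array([0.78, 0.57]))]
0.004 [(np.float64(0.69), np.float64(2.0), array([0.78, 0.6 ])), (np.float64(0.683), np.float64(1.95), array([0.79, 0.58])), (np.float64(0.67), np.float64(2.05), array([0.77, 0.57]))]
t 12.6833 tcp in neck mm [ 47.42605493   0.4426196  267.21270816] F neck [-0.23675487  0.08208131 -0.54432518] toolx [-0.01085399  0.00282335 -0.99991511] open -0.0011221727853749275
[0.50530787 0.08299644 0.40453046]
H [0.63487975 0.11847056 0.176998  ]
rot to vertical [-0.04322635  0.15739171 -0.00513537] toolz [0.96358805 0.26722662 0.        ]
2.1 [0.6901 0.1338 0.2667]
1.95 [0.6803 0.1311 0.2729]
1.8 [0.6697 0.1281 0.2775]
1.65 [0.6586 0.125  0.2804]
1.5 [0.6471 0.1219 0.2816]
1.35 [0.6356 0.1187 0.2809]
1.2 [0.6244 0.1156 0.2785]
1.05 [0.6136 0.1126 0.2744]
0.9 [0.6035 0.1098 0.2686]
0.75 [0.5944 0.1072 0.2614]
0.6 [0.5864 0.105  0.2528]
0.45 [0.5798 0.1032 0.2431]
0.3 [0.5746 0.1018 0.2324]
0.15 [0.571  0.1008 0.2211]
0.0 [0.5691 0.1002 0.2093]
```

Emit:
play_rows:
  targets:
    - {"delta_pos": [0.03,0.008,0.01],"delta_rot": [-0.011,0.04,-0.001],"claw": 0}
    - {"delta_pos": [0.07,0.019,0.01],"delta_rot": [-0.021,0.079,-0.002],"claw": 0}
    - {"delta_pos": [0.11,0.03,0.01],"delta_rot": [-0.032,0.118,-0.004],"claw": 0}
    - {"delta_pos": [0.15,0.041,0.005],"delta_rot": [-0.043,0.157,-0.005],"claw": 0}
    - {"delta_pos": [0.19,0.052,0],"delta_rot": [-0.043,0.157,-0.005],"claw": 0}
    - {"delta_pos": [0.215,0.059,0],"delta_rot": [-0.043,0.157,-0.005],"claw": 0}
    - {"delta_pos": [0.215,0.059,0],"delta_rot": [-0.043,0.157,-0.005],"claw": 0}
    - {"delta_pos": [0.215,0.059,0],"delta_rot": [-0.043,0.157,-0.005],"claw": 0}
    - {"delta_pos": [0.215,0.059,-0.03],"delta_rot": [-0.043,0.157,-0.005],"claw": 0}
    - {"delta_pos": [0.215,0.059,-0.06],"delta_rot": [-0.043,0.157,-0.005],"claw": 0}
    - {"delta_pos": [0.215,0.059,-0.09],"delta_rot": [-0.043,0.157,-0.005],"claw": 0}
    - {"delta_pos": [0.215,0.059,-0.115],"delta_rot": [-0.043,0.157,-0.005],"claw": 0}
    - {"delta_pos": [0.215,0.059,-0.13],"delta_rot": [-0.043,0.157,-0.005],"claw": 0}
    - {"delta_pos": [0.215,0.059,-0.135],"delta_rot": [-0.043,0.157,-0.005],"claw": 0}
    - {"delta_pos": [0.215,0.059,-0.135],"delta_rot": [-0.043,0.157,-0.005],"claw": 0}

```text
time: 13.93
eef_pos: [0.719, 0.1418, 0.2679]
tcp_rot: [-0.095, 0.701, 0.096, 0.7]
contact_force: [-0.8, -1.1, 0.8]
opening: -0.001
```

Run:
```python
from h import *
s=ctrl.get_state();print(s['eef_pos'],s['contact_force'])
t=[]
for cam,(x,y,w,h) in(('scene',(205,90,140,105)),('top',(160,120,140,105))):
    im,K=snap(cam,'h4'+cam);t.append(cv2.resize(im[y:y+h,x:x+w],(400,300),interpolation=cv2.INTER_CUBIC))
cv2.imwrite('pics/c5.png',np.hstack(t))
```

```text
[0.71899406 0.14179406 0.26790035] [-0.76183867 -1.09903656  0.7900651 ]
```

View pics/c5.png

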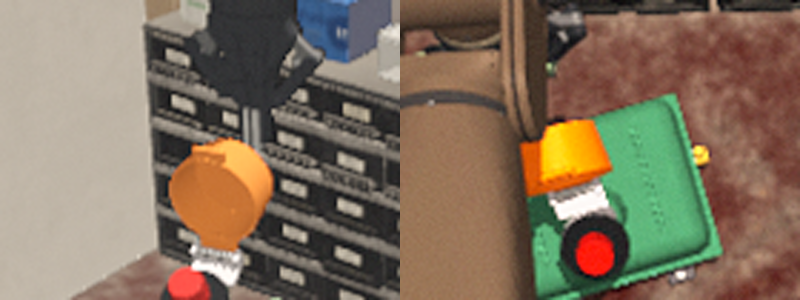

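Finger is behind the cap's end face in the scene view, at crop (255,130), with no contact yet; the plug sits visibly flush at (190,285). Pull the cap over slowly.

Emit:
play_rows:
  targets:
    - {"delta_pos": [-0.01,-0.003,0.0],"delta_rot": [0,0,0],"claw": 0}
    - {"delta_pos": [-0.02,-0.0055,0.001],"delta_rot": [0,0,0],"claw": 0}
    - {"delta_pos": [-0.028,-0.0077,0.002],"delta_rot": [0,0,0],"claw": 0}
    - {"delta_pos": [-0.034,-0.0094,0.003],"delta_rot": [0,0,0],"claw": 0}
    - {"delta_pos": [-0.0387,-0.0107,0.0049],"delta_rot": [0,0,0],"claw": 0}
    - {"delta_pos": [-0.044,-0.0122,0.0072],"delta_rot": [0,0,0],"claw": 0}
    - {"delta_pos": [-0.0493,-0.0137,0.0095],"delta_rot": [0,0,0],"claw": 0}
    - {"delta_pos": [-0.0549,-0.0152,0.011],"delta_rot": [0,0,0],"claw": 0}
    - {"delta_pos": [-0.0604,-0.0168,0.0124],"delta_rot": [0,0,0],"claw": 0}
    - {"delta_pos": [-0.0662,-0.0184,0.013],"delta_rot": [0,0,0],"claw": 0}
    - {"delta_pos": [-0.0719,-0.0199,0.0136],"delta_rot": [0,0,0],"claw": 0}
    - {"delta_pos": [-0.0719,-0.0199,0.0136],"delta_rot": [0,0,0],"claw": 0}
    - {"delta_pos": [-0.0719,-0.0199,0.0136],"delta_rot": [0,0,0],"claw": 0}

```text
time: 15.12
eef_pos: [0.6485, 0.1219, 0.2859]
tcp_rot: [-0.095, 0.699, 0.095, 0.702]
contact_force: [1.3, 0.5, 3.2]
opening: 0.0
```

Run:
```python
from cap import *
s,_,_=d();print(s['eef_pos'],s['contact_force'])
snap('scene','h5scene');print(fit([('scene','pics/h5scene.png')]))
```

```text
t 15.1167 tcp in neck mm [116.60828434  -0.37011798  90.2462383 ] F neck [2.80704662 0.14201568 2.12905272] toolx [-4.96085395e-01 -4.96354429e-04 -8.68248256e-01] open 0.008317883007509099
[0.64852935 0.12187183 0.28586339] [1.27878576 0.50202083 3.24742585]
[(np.float64(0.706), np.float64(1.6), array([0.71])), (np.float64(0.705), np.float64(1.55), array([0.7])), (np.float64(0.689), np.float64(1.5), array([0.69]))]
```

Emit:
play_rows:
  targets:
    - {"delta_pos": [-0.006,-0.0015,-0.003],"delta_rot": [0,0,0],"claw": 0}
    - {"delta_pos": [-0.0129,-0.0032,-0.005],"delta_rot": [0,0,0],"claw": 0}
    - {"delta_pos": [-0.0185,-0.0048,-0.0062],"delta_rot": [0,0,0],"claw": 0}
    - {"delta_pos": [-0.0241,-0.0063,-0.0074],"delta_rot": [0,0,0],"claw": 0}
    - {"delta_pos": [-0.0295,-0.0078,-0.0095],"delta_rot": [0,0,0],"claw": 0}
    - {"delta_pos": [-0.0349,-0.0093,-0.0115],"delta_rot": [0,0,0],"claw": 0}
    - {"delta_pos": [-0.04,-0.0107,-0.0144],"delta_rot": [0,0,0],"claw": 0}
    - {"delta_pos": [-0.045,-0.0121,-0.0173],"delta_rot": [0,0,0],"claw": 0}
    - {"delta_pos": [-0.0495,-0.0134,-0.0209],"delta_rot": [0,0,0],"claw": 0}
    - {"delta_pos": [-0.0541,-0.0147,-0.0245],"delta_rot": [0,0,0],"claw": 0}
    - {"delta_pos": [-0.0581,-0.0158,-0.0288],"delta_rot": [0,0,0],"claw": 0}
    - {"delta_pos": [-0.0621,-0.0169,-0.0331],"delta_rot": [0,0,0],"claw": 0}
    - {"delta_pos": [-0.0621,-0.0169,-0.0331],"delta_rot": [0,0,0],"claw": 0}
    - {"delta_pos": [-0.0621,-0.0169,-0.0331],"delta_rot": [0,0,0],"claw": 0}

```text
time: 16.33
eef_pos: [0.5859, 0.1051, 0.2509]
tcp_rot: [-0.095, 0.7, 0.096, 0.702]
contact_force: [0.3, 1.2, -0.3]
opening: -0.002
```

Run:
```python
from cap import *
s,_,_=d();print(s['eef_pos'],s['contact_force'])
snap('scene','h6scene');print(fit([('scene','pics/h6scene.png')]))
```

```text
t 16.3333 tcp in neck mm [43.04387025  0.22529225 92.38237597] F neck [ 0.39551369  1.07244677 -0.55886123] toolx [-4.97446388e-01  6.29616073e-04 -8.67469132e-01] open -0.16823383758720478
[0.58594846 0.10513452 0.25092954] [ 0.31274042  1.19970285 -0.28622957]
[(np.float64(0.729), np.float64(0.55), array([0.73])), (np.float64(0.724), np.float64(0.5), array([0.72])), (np.float64(0.709), np.float64(0.45), array([0.71]))]
```

Emit:
play_rows:
  targets:
    - {"delta_pos": [-0.003,-0.001,-0.004],"delta_rot": [0,0,0],"claw": 0}
    - {"delta_pos": [-0.0061,-0.0019,-0.0078],"delta_rot": [0,0,0],"claw": 0}
    - {"delta_pos": [-0.0087,-0.0026,-0.0131],"delta_rot": [0,0,0],"claw": 0}
    - {"delta_pos": [-0.0113,-0.0033,-0.0185],"delta_rot": [0,0,0],"claw": 0}
    - {"delta_pos": [-0.0131,-0.0038,-0.0241],"delta_rot": [0,0,0],"claw": 0}
    - {"delta_pos": [-0.0149,-0.0043,-0.0298],"delta_rot": [0,0,0],"claw": 0}
    - {"delta_pos": [-0.0155,-0.0045,-0.034],"delta_rot": [0,0,0],"claw": 0}
    - {"delta_pos": [-0.0155,-0.0045,-0.034],"delta_rot": [0,0,0],"claw": 0}
    - {"delta_pos": [-0.0155,-0.0045,-0.034],"delta_rot": [0,0,0],"claw": 0}

```text
time: 17.13
eef_pos: [0.5698, 0.1004, 0.2229]
tcp_rot: [-0.096, 0.701, 0.096, 0.701]
contact_force: [-15.7, -2.3, 24.2]
opening: -0.002
```

Run:
```python
from cap import *
s,_,_=d();print(s['eef_pos'],s['contact_force'])
snap('scene','h7scene');print(fit([('scene','pics/h7scene.png')]))
```

```text
t 17.1333 tcp in neck mm [1.44893910e+01 5.60457806e-03 7.64670078e+01] F neck [-1.51624461  1.95777333 28.87159338] toolx [-5.00127791e-01 -8.45210925e-05 -8.65926201e-01] open -0.19851233253952608
[0.5698459  0.1004409  0.22286836] [-15.69996842  -2.32223316  24.24574438]
[(np.float64(0.655), np.float64(-0.05), array([0.66])), (np.float64(0.652), np.float64(0.0), array([0.65])), (np.float64(0.645), np.float64(-0.1), array([0.65]))]
```

Hard stop at 29 N with the fit at about 0. Retract straight up and check with a picture.

Emit:
play_rows:
  targets:
    - {"delta_pos": [-0.003,-0.001,0.006],"delta_rot": [0,0,0],"claw": 0}
    - {"delta_pos": [-0.013,-0.004,0.03],"delta_rot": [0,0,0],"claw": 0}
    - {"delta_pos": [-0.03,-0.01,0.065],"delta_rot": [0,0,0],"claw": 0}
    - {"delta_pos": [-0.05,-0.03,0.1],"delta_rot": [0,0,0],"claw": 0}
    - {"delta_pos": [-0.06,-0.07,0.13],"delta_rot": [0,0,0],"claw": 0}
    - {"delta_pos": [-0.07,-0.11,0.13],"delta_rot": [0,0,0],"claw": 0}
    - {"delta_pos": [-0.08,-0.15,0.13],"delta_rot": [0,0,0],"claw": 0}
    - {"delta_pos": [-0.08,-0.19,0.13],"delta_rot": [0,0,0],"claw": 0}
    - {"delta_pos": [-0.08,-0.2,0.13],"delta_rot": [0,0,0],"claw": 0}
    - {"delta_pos": [-0.08,-0.2,0.13],"delta_rot": [0,0,0],"claw": 0}

```text
time: 18.02
eef_pos: [0.4895, -0.1029, 0.352]
tcp_rot: [-0.094, 0.701, 0.094, 0.701]
contact_force: [-0.1, -0.1, -0.6]
opening: -0.0
```

Run:
```python
from cap import *
d();t=[]
for cam,(x,y,w,h) in(('scene',(222,140,100,75)),('top',(180,155,100,75))):
    im,K=snap(cam,'h8'+cam);a=cv2.resize(im[y:y+h,x:x+w],(400,300),interpolation=cv2.INTER_CUBIC);b=a.copy()
    for th,c in((0,(255,0,0)),(.15,(255,0,255))):
        cv2.polylines(b,[np.int32((hull(K,th,.003).reshape(-1,2)-[x,y])*4)],True,c,1)
    t.append(np.vstack([a,b]))
cv2.imwrite('pics/c6.png',np.hstack(t))
print(fit([('scene','pics/h8scene.png'),('top','pics/h8top.png')]))
```

```text
t 18.0167 tcp in neck mm [ -35.0221009  -174.47493613  254.17730668] F neck [-0.38670174 -0.02390926 -0.43330874] toolx [-0.50027478 -0.00093132 -0.86584079] open -0.022852099791303045
[(np.float64(0.34), np.float64(-0.1), array([0.37, 0.31])), (np.float64(0.34), np.float64(0.0), array([0.36, 0.32])), (np.float64(0.339), np.float64(-0.05), array([0.36, 0.31]))]
```

View pics/c6.png

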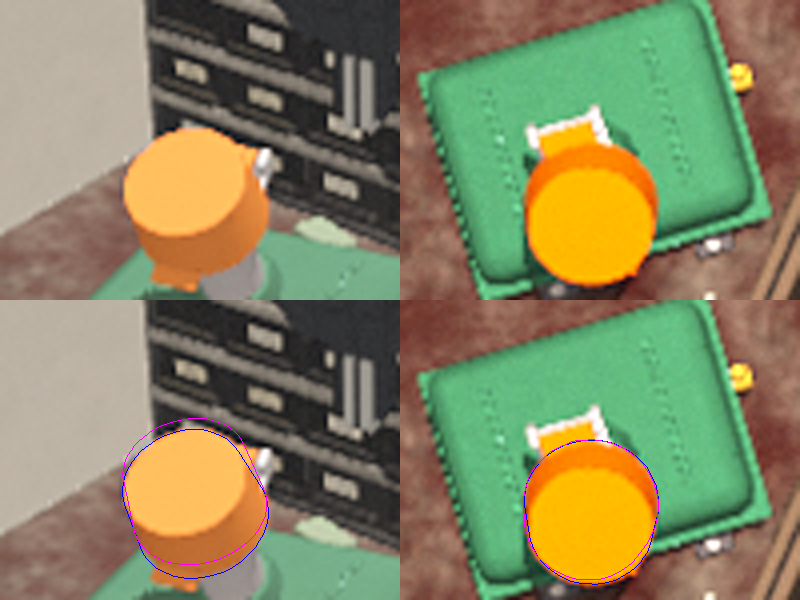

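Run:
```python
from cap import *
def iou(cam,f,th,b):
    hsv=cv2.cvtColor(cv2.imread(f),cv2.COLOR_BGR2HSV);m=((hsv[...,0]>6)&(hsv[...,0]<26)&(hsv[...,1]>120)&(hsv[...,2]>90)).astype(np.uint8)
    k=np.zeros_like(m);k[(slice(100,260))if cam=='top' else slice(130,209),150:300]=1;m=cv2.morphologyEx(m*k,cv2.MORPH_OPEN,np.ones((5,5)))
    n_,l,st,_=cv2.connectedComponentsWithStats(m);m=(l==1+st[1:,4].argmax()).astype(np.uint8)
    m=cv2.resize(m,None,fx=4,fy=4,interpolation=0);p=np.zeros_like(m)
    cv2.fillConvexPoly(p,np.int32(np.round(hull(ctrl.calibration(cam),th,b)*4+1.5)),1)
    return (p&m).sum()/(p|m).sum()
for b in(0,.003,.005):
  r=[(round(float(np.mean([iou(c,f'pics/h8{c}.png',th,b) for c in('scene','top')])),3),round(float(th),2)) for th in np.arange(-.1,.16,.02)]
  print(b,sorted(r)[::-1][:4])
```

```text
0 [(0.916, 0.08), (0.912, 0.1), (0.91, 0.06), (0.904, 0.12)]
0.003 [(0.924, 0.06), (0.924, 0.04), (0.917, 0.08), (0.916, 0.02)]
0.005 [(0.925, 0.02), (0.924, 0.04), (0.919, 0.0), (0.918, 0.06)]
```

The fit leaves 0.02 to 0.06 rad, so I'll press once more gently along the axis near the far edge, as both a check and a correction.

Emit:
play_rows:
  targets:
    - {"delta_pos": [-0.01,0.04,0],"delta_rot": [0.011,-0.04,0],"claw": 0}
    - {"delta_pos": [-0.02,0.08,0],"delta_rot": [0.022,-0.08,0],"claw": 0}
    - {"delta_pos": [-0.02,0.12,0],"delta_rot": [0.033,-0.12,0],"claw": 0}
    - {"delta_pos": [-0.02,0.155,-0.01],"delta_rot": [0.0445,-0.1607,0],"claw": 0}
    - {"delta_pos": [-0.01,0.18,-0.04],"delta_rot": [0.0445,-0.1607,0],"claw": 0}
    - {"delta_pos": [0.01,0.185,-0.07],"delta_rot": [0.0445,-0.1607,0],"claw": 0}
    - {"delta_pos": [0.0167,0.1857,-0.094],"delta_rot": [0.0445,-0.1607,0],"claw": 0}
    - {"delta_pos": [0.025,0.188,-0.108],"delta_rot": [0.0445,-0.1607,0],"claw": 0}
    - {"delta_pos": [0.0312,0.1897,-0.12],"delta_rot": [0.0445,-0.1607,0],"claw": 0}
    - {"delta_pos": [0.0312,0.1897,-0.12],"delta_rot": [0.0445,-0.1607,0],"claw": 0}
    - {"delta_pos": [0.0312,0.1897,-0.12],"delta_rot": [0.0445,-0.1607,0],"claw": 0}
    - {"delta_pos": [0.0312,0.1897,-0.12],"delta_rot": [0.0445,-0.1607,0],"claw": 0}

```text
time: 19.12
eef_pos: [0.521, 0.0906, 0.2328]
tcp_rot: [-0.067, 0.495, 0.118, 0.858]
contact_force: [-0.1, 0.8, 0.6]
opening: 0.0
```

```bash
python3 n.py
```

```text
t 19.1167 tcp in neck mm [-23.62916635   3.61350803 109.90051933] F neck [0.36292473 0.7571955  0.47214844] toolx [ 9.58915426e-04  1.51036377e-03 -9.99976399e-01] open 0.024483924398658118
```

Emit:
play_rows:
  targets:
    - {"delta_pos": [0.0048,0.0003,-0.0087],"delta_rot": [0,0,0],"claw": 0}
    - {"delta_pos": [0.0096,0.0007,-0.0173],"delta_rot": [0,0,0],"claw": 0}
    - {"delta_pos": [0.012,0.001,-0.0217],"delta_rot": [0,0,0],"claw": 0}
    - {"delta_pos": [0.0135,0.0015,-0.024],"delta_rot": [0,0,0],"claw": 0}
    - {"delta_pos": [0.0145,0.002,-0.026],"delta_rot": [0,0,0],"claw": 0}
    - {"delta_pos": [0.0155,0.0025,-0.028],"delta_rot": [0,0,0],"claw": 0}
    - {"delta_pos": [0.0164,0.003,-0.0295],"delta_rot": [0,0,0],"claw": 0}
    - {"delta_pos": [0.0169,0.003,-0.0303],"delta_rot": [0,0,0],"claw": 0}
    - {"delta_pos": [0.0169,0.003,-0.0303],"delta_rot": [0,0,0],"claw": 0}
    - {"delta_pos": [0.0169,0.003,-0.0303],"delta_rot": [0,0,0],"claw": 0}

```text
time: 19.95
eef_pos: [0.5372, 0.0934, 0.2036]
tcp_rot: [-0.068, 0.496, 0.118, 0.858]
contact_force: [-13.5, -5.0, 10.3]
opening: -0.001
```

```bash
python3 n.py
```

```text
t 19.95 tcp in neck mm [-24.02500108   1.91204681  76.49595139] F neck [-7.2549118  -1.19980695 16.0503321 ] toolx [-0.00145267  0.00194067 -0.99997506] open -0.1264126180113225
```

The stop is at 76.5 mm, exactly 12.0 mm above the plug-top stop (64.5 mm). That is the difference expected with the plug home and the cap shut (46 − 34 mm). Retract and hand in.

Emit:
play_rows:
  targets:
    - {"delta_pos": [-0.0048,-0.0013,0.0087],"delta_rot": [0,0,0],"claw": 0}
    - {"delta_pos": [-0.02,-0.0054,0.035],"delta_rot": [0,0,0],"claw": 0}
    - {"delta_pos": [-0.0384,-0.0107,0.0694],"delta_rot": [0,0,0],"claw": 0}
    - {"delta_pos": [-0.0384,-0.0107,0.1],"delta_rot": [0,0,0],"claw": 0}
    - {"delta_pos": [-0.0384,-0.0107,0.12],"delta_rot": [0,0,0],"claw": 0}
    - {"delta_pos": [-0.0384,-0.0107,0.12],"delta_rot": [0,0,0],"claw": 0}
    - {"delta_pos": [-0.0384,-0.0107,0.12],"delta_rot": [0,0,0],"claw": 0}
    - {"delta_pos": [-0.0384,-0.0107,0.12],"delta_rot": [0,0,0],"claw": 0}

```text
time: 20.62
eef_pos: [0.4983, 0.0827, 0.3222]
tcp_rot: [-0.068, 0.497, 0.118, 0.857]
contact_force: [-0.4, 1.7, -0.5]
opening: -0.004
```

```bash
python3 -c "
from n import *
d(); print(ctrl.sign_off())"
```

```text
t 20.6167 tcp in neck mm [  0.31560414   2.05786548 199.29927845] F neck [-0.14429902  1.69228161 -0.44089146] toolx [-0.00352055  0.00264336 -0.99996831] open -0.32561413019290664
the job is handed in; nothing more can be done
None
```

I handed the job in at about 20.6 s: the largest plug is seated in the neck and the orange cap is shut over it, as far as my checks can tell. I set the plug loosely in the neck, let go, and pushed it home with closed fingers. Then I drew the cap over from behind and pressed it shut.

**Checks that agree**
- **Plug stop:** pressing on the plug stopped at the same depth under 17 N and under 50 N (seal sliding force is about 10 N).
- **Cap stop:** pressing on the shut cap stopped 12.0 mm above that point. That is exactly the gap expected with the plug home and the cap shut.
- **Flange position:** in the scene picture the flange outline was within about half a pixel of where a seated plug should appear.

**Less certain**
- **Cap angle:** the last picture-based estimate, made before the final press, gave 0.02 to 0.08 rad depending on a few millimetres of neck-height offset. That straddles the 0.06 limit, so I rely on the press check there.
- **Loose stage:** how far the plug stood proud when released was only estimated, at 6 to 9 mm. The image shift during pushing suggested 4 to 6 mm of travel, less than the 8 to 10 mm in the description.
- **Push force:** the first push peaked at about 53 N at the wrist by the readings at the ends of moves, below the 80 N limit. I did not measure the force between plug and neck directly.
- **Bystanders:** I did not measure them at the end, and saw no contact with them.

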